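Load resin spine samples on a scan stage's narrow rail

ROBOT

A 7-joint arm with a two-finger parallel gripper is mounted at the origin on the work surface. World frame = base frame: x ahead of the robot, y to its left, z up, the work surface at z = 0. Lengths are in m, angles in rad, forces in N, time in s.
With the tool pointing down it reaches from about 0.425 to 0.95 m from the base axis. Payload 4.7 kg.
Tool frame: the origin (TCP) lies between the finger pads; the fingertips stand 14 mm ahead of it and the grasp point (between the pads) lies 5 mm behind it (arm.tcp_to_tips is the distance from the TCP to the fingertips, in m); z points along the fingers, y is the line along which they close (so a half turn about z gives the same grasp; the last joint's range is limited). The gripper opens to 87 mm and grips with 3 to 60 N. Pads are 19 mm wide; open, the fingers measure 117 mm over their backs; the gripper's body (75 mm by 190 mm) begins 51 mm behind the grasp point.
Start: joints at [-1.36, 0.469, -0.049, 1.532, 0.024, 1.141, -0.082], TCP at [0.16, 0.656, 0.237] pointing down, gripper open.
Joint ranges: [-2.59, 2.59], [-0.33, 1.99], [-1.39, 1.29], [0.1, 2.45], [-1.04, 4.18], [0.21, 1.99], [-2.66, 2.66]. Speed limits (rad/s): [2.57, 2.57, 3.14, 3.14, 3.14, 3.14, 3.14].

INTERFACE

Orientations are given as [roll, pitch, yaw] about the fixed x, y, z axes, in that order (R = Rz(yaw) Ry(pitch) Rx(roll)).
In Python, from cell import status, imaging, arm gives the robot as it stands. The module is installed in compiled form; this text tells all that it offers.
- The arm moves only by the tool carry_out, never from a script. Its argument "commands" is a list of rows, each a list of 2 entries, a list of its own where there are three numbers: the shift along the tool's x, y, z in cm, then the turn about the tool's z in degrees. A call has 1 to 20 rows; each row shifts and turns the commanded pose from where the row before left it, along the tool's axes as they then stand; what a row does not reach is not made up. A row lasts 1/12 s, in which the tool goes at most 41.7 mm and 7.16 degrees, less where a joint would pass 70% of its speed; a pose out of reach is approached as far as the arm can. A call is refused whole if a number of a shift passes 4.17 or a number of a turn 7.16, either way. A call with a gripper value outside its range is refused whole. "jaw" is the finger opening in cm, from 0 to 8.7, set as the call begins (left out, the last holds). The fingers move at their own pace and stop on an object; the grip force is fixed at half the most. Time passes only in rows, so rows that do not move let the fingers close. It gives the time, the measured TCP pose, the force, the opening and the grip force at its end, in the units of the state.
- status.get_state(): the state, without advancing time (a new reading comes with each control period).
- imaging.get_image(name): name is "side" or "top" or "wrist"; returns a dict with "color" (400x640x3 uint8, red, green, blue), "depth" (400x640 float32, m along the optical axis (not along the pixel's ray), 0 where there is no reading), "mtx" (3x3 intrinsics, pixels), "view" (4x4, takes a point from world to camera coordinates). Camera axes: x right, y up, looking along -z (the intrinsics and any distortion apply to the point x, -y, -z); pixel columns grow to the right and rows downward; lengths in m; the calibration is good to about 2 mm. A picture is of the moment at which its call begins.
- arm.hand_in(): hands the job in; it is judged then, once.
The state is a dict: "clock": time; "joint_pos": joint angles; "dq": joint speeds; "joint_efforts": joint torques, N m; "tool_pos": TCP position; "tool_rot": TCP orientation; "wrist_force": force on the tool from outside, world axes, zero at the start; "ft_torque": the same for the moment, N m; "finger_gap": opening from 0.0 (shut) to 1.0 (fully open); "gripper_force": force on a finger pad.
Only numpy, scipy, OpenCV 4.12 (cv2) and the standard library are available. Lean on these libraries where they do the work, as an engineer would, in place of code of your own. Each camera call takes 0.05 s, during which the arm holds its last target. There are 200 camera calls.

TASK

Get the ultrasound scan stage ready: first press its lock lever down until it snaps over and stays down by itself, then lift the cover plate off its two pins and lay it flat on the table clear of the stage. Balance every resin sample bar crosswise on the stage's narrow rail, level and square to it, resting at the bar's middle, with at least 15 mm of bare rail between neighbours; then seat the cover back over both pins, flat on both posts. Leave the probe, the gel jar and the marker stand where they are.

Things in the scene. Friction and masses are not known exactly. Their poses are not given: they have to be found in the camera images.
- stage: Fixed scan stage: black plate 170 (x) by 350 mm (y), top 40 mm above the table, with lips 7 mm high along its long edges. Origin at table height under its centre; x across the rail (lever on the -x side, towards the robot), y along the rail. White posts 34 x 16 mm at y = +-145 mm, tops at 90 mm, each with a steel pin 8 mm thick, 12 mm high on top.
- rail_top (a point): Middle of the rail's top face, 52 mm above the table (12 mm above the black plate); axes as the stage's. The rail is 14 mm wide (x) and 240 mm long (y); its top is plain and flat.
- cover_seat (a point): Point midway between the tops of the two posts, 90 mm above the table; the cover's origin is here when it is seated. Axes as the stage's.
- lever (a joint): Lock lever, rad: 0 = raised (leaning up by 0.45 rad towards the robot), 0.45 = level, home at its stop. Sprung up until 0.32; beyond that it snaps to the stop and holds itself. Takes about 11 N on the pad. Its hinge axis is parallel to the stage's y, at x = -66, y = +60 mm, 52 mm above the table, in the stage's frame.
- lever_pad (a point): Centre of the top face of the black pad (30 x 36 mm) at the lever's free end, 95 mm from the hinge. Raised it is about 99 mm above the table; fully down it is level, 58 mm above the table and 95 mm from the hinge towards the robot.
- cover: Loose grey cover plate 70 (x) by 320 (y) by 5 mm, 0.22 kg, with 15 mm square through holes at y = +-145 mm and an upright black grip at its middle: 16 (x) by 60 mm (y), from 5 to 45 mm above the underside. Origin at the centre of its underside, z up. It starts seated on the posts; either way round fits.
- sample0: Loose resin sample bar (two white vertebra pieces cast in, a dark disc between them, black end caps), 66 mm (x) by 24 by 24 mm, about 50 g; any of its four long sides may lie down. Origin at its centre, x along its length. It starts on the table; on the rail its centre is 12 mm above the rail's top. Not every bar is there each time (3 or 4 of the 4).
- sample1: Loose resin sample bar (two white vertebra pieces cast in, a dark disc between them, black end caps), 66 mm (x) by 24 by 24 mm, about 50 g; any of its four long sides may lie down. Origin at its centre, x along its length. It starts on the table; on the rail its centre is 12 mm above the rail's top. Not every bar is there each time (3 or 4 of the 4).
- sample2: Loose resin sample bar (two white vertebra pieces cast in, a dark disc between them, black end caps), 66 mm (x) by 24 by 24 mm, about 50 g; any of its four long sides may lie down. Origin at its centre, x along its length. It starts on the table; on the rail its centre is 12 mm above the rail's top. Not every bar is there each time (3 or 4 of the 4).
- sample3: Loose resin sample bar (two white vertebra pieces cast in, a dark disc between them, black end caps), 66 mm (x) by 24 by 24 mm, about 50 g; any of its four long sides may lie down. Origin at its centre, x along its length. It starts on the table; on the rail its centre is 12 mm above the rail's top. Not every bar is there each time (3 or 4 of the 4).
- probe: Bystander: ultrasound probe lying on the table, about 150 x 62 x 26 mm, origin under its middle. Not to be disturbed.
- gel: Bystander: white gel jar, 56 mm across, 100 mm tall, origin under its centre. Not to be disturbed.
- tracker: Bystander: white marker stand with grey balls, foot 50 mm square, 100 mm tall, origin under its foot. Not to be disturbed.
Things that resemble listed ones, but are neither listed nor needed, are in the scene too. What is shaped like the sample2 but blue or orange is not meant. Leave any pink look-alike of the sample0 alone.

How it is judged:
On the way, in this order (a step that is already met when the one before it is completed fails the run):
1. the lock lever is down and held (above 0.40 rad) (value of joint lever above 0.4 rad), for 0.3 s.
2. the cover lies flat on the table, clear of the stage (height (world z) of cover below 0.01 m and angle between cover's own z axis and vertical below 0.05 rad and linear speed of cover below 0.02 m/s), for 0.2 s.
3. every sample bar present rests across the rail (x of sample0 in the frame of rail_top between -0.012 and 0.012 m and y of sample0 in the frame of rail_top between -0.116 and 0.116 m and z of sample0 in the frame of rail_top between 0.008 and 0.016 m and angle between the x axis of each of sample0, sample1, sample2, sample3 and the x axis of stage, either way round below 0.22 rad and linear speed of each of sample0, sample1, sample2, sample3 below 0.02 m/s and x of sample1 in the frame of rail_top between -0.012 and 0.012 m and y of sample1 in the frame of rail_top between -0.116 and 0.116 m and z of sample1 in the frame of rail_top between 0.008 and 0.016 m and x of sample2 in the frame of rail_top between -0.012 and 0.012 m and y of sample2 in the frame of rail_top between -0.116 and 0.116 m and z of sample2 in the frame of rail_top between 0.008 and 0.016 m and x of sample3 in the frame of rail_top between -0.012 and 0.012 m and y of sample3 in the frame of rail_top between -0.116 and 0.116 m and z of sample3 in the frame of rail_top between 0.008 and 0.016 m and distance between sample0 and sample1 above 0.034 m and distance between each of sample0, sample1 and sample2 above 0.034 m and distance between each of sample0, sample1, sample2 and sample3 above 0.034 m), for 0.3 s.
4. the cover is seated on both posts (x of cover in the frame of cover_seat between -0.006 and 0.006 m and y of cover in the frame of cover_seat between -0.006 and 0.006 m and z of cover in the frame of cover_seat between -0.003 and 0.003 m and angle between the y axis of cover and the y axis of stage, either way round below 0.06 rad and angle between cover's own z axis and vertical below 0.03 rad and linear speed of cover below 0.02 m/s), for 0.2 s.
At the end, for the whole second after the job is handed in: Lever above 0.40 rad. Each bar level across the rail: centre within 12 mm of its centre line, 116 mm of its middle, 8-16 mm above its top, square within 0.22 rad, bar centres over 34 mm apart. Cover on its seat within 6 mm, 3 mm in height, turn 0.06, tilt 0.03 rad. All at rest (all of step 3 and all of step 4 and value of joint lever above 0.4 rad); the robot touches nothing.
It fails at once if the ultrasound probe is moved by more than 30 mm (distance of probe from where it was at the start of the episode above 0.03 m).
It fails at once if the gel jar is moved by more than 30 mm (distance of gel from where it was at the start of the episode above 0.03 m).
It fails at once if the tracking marker stand is moved by more than 30 mm (distance of tracker from where it was at the start of the episode above 0.03 m).
Of sample0, sample1, sample2, sample3 only 3 to 4 are there at a start; the rules pass over those that are not, and their reading is None.
At some moment in a run one of sample0, sample1, sample2, sample3 may be knocked a few centimetres aside while the robot is not near it.
It also fails if it takes over 210 s, if anything falls off the work surface, if the arm or the gripper's body presses on something with over 40 N, if the wrist force passes 120 N, or if a joint passes its speed limit or range.

## Working session

There is one attempt and no reset: what is moved stays moved. The work goes in short steps, Python scripts to look and compute and a tool call to move; the robot and the scene stay as the last step left them, time stands still between calls to the robot, and variables do not carry over. Pictures are saved under pics/ and viewed, at most 14 in all, crops included, and the job is handed in when it is done.

Besides the shell and the picture viewer there is one more tool, called after "Emit:" in YAML: its name, and indented under it one key for each argument. carry_out: Moves the arm, as the interface text tells. Its arguments: {"type":"object","properties":{"commands":{"type":"array"},"jaw":{"type":"number"}},"required":["commands"]}

```bash
mkdir -p pics
cat > h.py <<'E'
import numpy as np, cv2
from cell import status, imaging, arm
def grab(n,save=None):
    im=imaging.get_image(n)
    if save: cv2.imwrite('pics/'+save,im['color'][:,:,::-1])
    return im
def pts(im):
    # world point per pixel from depth
    d=im['depth'].astype(float);h,w=d.shape;v,u=np.mgrid[:h,:w];K=im['mtx']
    x=(u-K[0,2])/K[0,0]*d;y=(v-K[1,2])/K[1,1]*d
    c=np.stack([x,-y,-d,np.ones_like(d)],-1)
    P=c@np.linalg.inv(im['view']).T
    P[d==0]=np.nan
    return P[...,:3]
def st():
    s=status.get_state();print({k:np.round(s[k],3).tolist() for k in ('clock','tool_pos','tool_rot','wrist_force','finger_gap','gripper_force','joint_pos')})
    return s
E
python3 - <<'E'
from h import *
s=st()
for n in('top','side'):
    im=grab(n,n+'0.png');print(n,im['mtx'].round(1).tolist(),im['view'].round(3).tolist())
    np.savez('/tmp/'+n,**im)
E
```

```text
{'clock': 0.0, 'tool_pos': [0.16, 0.655, 0.235], 'tool_rot': [-3.14, 0.0, 2.902], 'wrist_force': [-0.86, 0.111, 1.034], 'finger_gap': 0.999, 'gripper_force': 0.0, 'joint_pos': [-1.36, 0.469, -0.049, 1.534, 0.024, 1.141, -0.082]}
top [[404.0, 0.0, 323.4], [0.0, 404.0, 198.3], [0.0, 0.0, 1.0]] [[0.004, -1.0, -0.007, -0.061], [0.99, 0.003, 0.138, -0.525], [-0.138, -0.008, 0.99, -1.264], [0.0, 0.0, 0.0, 1.0]]
side [[364.9, 0.0, 319.8], [0.0, 364.9, 196.5], [0.0, 0.0, 1.0]] [[0.874, -0.486, -0.003, -0.477], [0.27, 0.481, 0.834, -0.185], [-0.404, -0.73, 0.552, -0.796], [0.0, 0.0, 0.0, 1.0]]
```

View pics/top0.png

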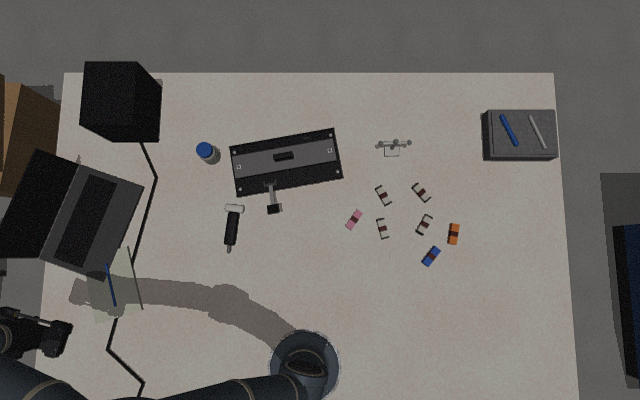

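View pics/side0.png

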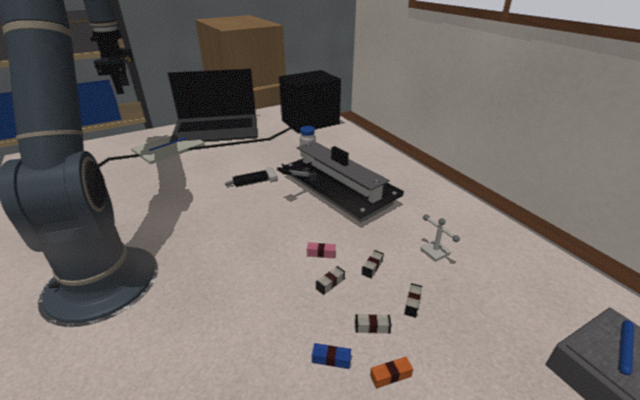

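```bash
cat >> h.py <<'E'
def comps(im,zlo,zhi,box,amin=25):
    P=pts(im);x,y,z=P[...,0],P[...,1],P[...,2]
    with np.errstate(invalid='ignore'):
        m=((z>zlo)&(z<zhi)&(x>box[0])&(x<box[1])&(y>box[2])&(y<box[3])).astype(np.uint8)
    n,l,s,c=cv2.connectedComponentsWithStats(m,connectivity=4)
    out=[]
    for i in range(1,n):
        if s[i,4]<amin: continue
        q=P[l==i]; (cx,cy),(a,b),t=cv2.minAreaRect((q[:,:2]*1000).astype(np.float32))
        if a<b: a,b,t=b,a,t+90
        out.append(dict(px=c[i].round().tolist(),n=int(s[i,4]),c=(round(cx,1),round(cy,1)),z=round(float(np.median(q[:,2]))*1000,1),L=round(a,1),W=round(b,1),ang=round((t+90)%180-90,1),col=np.median(im['color'][l==i],0).astype(int).tolist()))
    return out
E
python3 - <<'E'
from h import *
T=dict(np.load('/tmp/top.npz'))
P=pts(T)
print('table z',np.nanmedian(P[250:300,350:400,2]))
print('cover');[print(c) for c in comps(T,.083,.11,(.3,.9,-.4,.4))]
print('bars');[print(c) for c in comps(T,.013,.034,(.3,.9,-.6,.0),15)]
print('others');[print(c) for c in comps(T,.010,.2,(.3,.9,-.6,.5),15)]
E
```

```text
table z -0.0005422382652104929
cover
{'px': [284.0, 158.0], 'n': 2133, 'c': (644.3, 65.5), 'z': 93.8, 'L': 320.3, 'W': 72.0, 'ang': -79.5, 'col': [81, 79, 79]}
{'px': [204.0, 150.0], 'n': 211, 'c': (670.4, 315.4), 'z': 98.9, 'L': 49.1, 'W': 46.5, 'ang': 44.0, 'col': [34, 60, 109]}
{'px': [273.0, 208.0], 'n': 124, 'c': (490.2, 97.0), 'z': 97.6, 'L': 40.7, 'W': 35.4, 'ang': 11.3, 'col': [21, 21, 21]}
bars
{'px': [484.0, 137.0], 'n': 117, 'c': (736.0, -590.6), 'z': 23.0, 'L': 156.8, 'W': 9.3, 'ang': 2.9, 'col': [31, 31, 31]}
{'px': [421.0, 192.0], 'n': 167, 'c': (548.8, -377.1), 'z': 22.8, 'L': 65.9, 'W': 24.9, 'ang': 39.9, 'col': [112, 104, 97]}
{'px': [383.0, 195.0], 'n': 161, 'c': (538.4, -252.9), 'z': 22.6, 'L': 66.1, 'W': 25.7, 'ang': 30.7, 'col': [115, 108, 99]}
{'px': [354.0, 219.0], 'n': 154, 'c': (459.4, -157.2), 'z': 23.1, 'L': 65.9, 'W': 23.9, 'ang': -35.6, 'col': [146, 98, 113]}
{'px': [424.0, 225.0], 'n': 166, 'c': (444.0, -383.7), 'z': 23.4, 'L': 66.3, 'W': 25.1, 'ang': -29.8, 'col': [116, 109, 101]}
{'px': [383.0, 228.0], 'n': 162, 'c': (430.6, -249.4), 'z': 22.6, 'L': 65
[... 1214 characters left out ...]
, 231.2), 'z': 22.9, 'L': 155.3, 'W': 61.5, 'ang': 0.8, 'col': [33, 32, 32]}
{'px': [354.0, 219.0], 'n': 154, 'c': (459.4, -157.2), 'z': 23.1, 'L': 65.9, 'W': 23.9, 'ang': -35.6, 'col': [146, 98, 113]}
{'px': [424.0, 224.0], 'n': 170, 'c': (444.0, -383.7), 'z': 23.4, 'L': 66.3, 'W': 25.1, 'ang': -29.8, 'col': [116, 108, 101]}
{'px': [383.0, 228.0], 'n': 165, 'c': (430.6, -249.4), 'z': 22.6, 'L': 65.0, 'W': 24.7, 'ang': 14.2, 'col': [121, 116, 110]}
{'px': [453.0, 234.0], 'n': 182, 'c': (414.5, -477.1), 'z': 22.9, 'L': 66.6, 'W': 25.9, 'ang': -11.2, 'col': [143, 83, 42]}
{'px': [431.0, 256.0], 'n': 179, 'c': (342.9, -402.8), 'z': 23.1, 'L': 66.6, 'W': 24.1, 'ang': -38.8, 'col': [45, 66, 120]}
```

```bash
cat >> h.py <<'E'
S0=np.array([.6443,.0655]);SY=np.radians(10.5)
def s2w(x,y): # stage (m) -> world xy
    c,s=np.cos(SY),np.sin(SY); return S0+np.array([c*x-s*y,s*x+c*y])
def go(x,y,z,yaw_deg=None,half=True):
    s=status.get_state();p=s['tool_pos'];yaw=s['tool_rot'][2]
    R=cv2.Rodrigues(np.array([0,0,yaw]))[0]@np.diag([1.,-1,-1])
    d=R.T@(np.array([x,y,z])-p)*100
    t=0
    if yaw_deg is not None:
        t=-(yaw_deg-np.degrees(yaw)); t=(t+90)%180-90 if half else (t+180)%360-180
    print('t',round(s['clock'],2),'pos',np.round(p,4),'yaw',round(np.degrees(yaw),2),'SHIFT cm',d.round(2),'TURN',round(t,2),'j7',round(s['joint_pos'][6],2),'f',np.round(s['wrist_force'],1),'gap',round(s['finger_gap']*8.7,2))
E
python3 - <<'E'
from h import *
im=np.load('/tmp/top.npz');P=pts(dict(im))
# refine stage: black plate incl. lips corners, lever excluded ; table edge behind
m=P[...,2]; 
print('table xmax at y=.1', [round(float(np.nanmax(P[:,u,0][np.abs(m[:,u])<.008])),3) for u in (240,285,330)])
q=[c for c in comps(dict(im),.086,.0985,(.5,.8,-.2,.3))];print(q)
g=[c for c in comps(dict(im),.115,.15,(.5,.8,-.2,.3))];print(g)
print('raised pad target', 0.482,0.096); go(.482,.096,.15,100.5)
E
```

```text
table xmax at y=.1 [0.969, 0.968, 0.967]
[{'px': [284.0, 158.0], 'n': 2056, 'c': (644.3, 65.5), 'z': 93.7, 'L': 320.3, 'W': 72.0, 'ang': -79.5, 'col': [81, 79, 79]}]
[{'px': [283.0, 156.0], 'n': 132, 'c': (643.6, 64.8), 'z': 133.3, 'L': 59.5, 'W': 17.1, 'ang': -79.6, 'col': [25, 24, 25]}]
raised pad target 0.482 0.096
t 0.1 pos [0.1602 0.6552 0.2356] yaw 166.26 SHIFT cm [-44.54 -46.68   8.56] TURN 65.76 j7 -0.08 f [-0.3 -0.8  0.6] gap 8.68
```

Emit:
carry_out:
  commands:
    - [[-2.2, -2.3, 0], 0]
    - [[-2.2, -2.3, 0], 0]
    - [[-2.2, -2.3, 0], 0]
    - [[-2.2, -2.3, 0], 0]
    - [[-2.2, -2.3, 0], 0]
    - [[-2.2, -2.3, 0], 0]
    - [[-2.2, -2.3, 0], 0]
    - [[-2.2, -2.3, 0], 0]
    - [[-2.2, -2.3, 0], 0]
    - [[-2.2, -2.3, 0], 0]
    - [[-2.2, -2.3, 0], 0]
    - [[-2.2, -2.3, 0], 0]
    - [[-2.2, -2.3, 0], 0]
    - [[-2.2, -2.3, 0], 0]
    - [[-2.2, -2.3, 0], 0]
    - [[-2.2, -2.3, 0], 0]
    - [[-2.2, -2.3, 0], 0]
    - [[-2.2, -2.3, 0], 0]
    - [[-2.2, -2.3, 0], 0]
    - [[-2.2, -2.3, 0], 0]
  jaw: 0

```text
clock: 1.77
tool_pos: [0.4787, 0.1029, 0.2364]
tool_rot: [3.142, -0.0, 2.902]
wrist_force: [1.5, -0.0, -0.1]
finger_gap: 0.008
gripper_force: 0.0
```

Emit:
carry_out:
  commands:
    - [[-0.5, -0.6, 0.8], 6.6]
    - [[0, 0, 0.8], 6.6]
    - [[0, 0, 0.8], 6.6]
    - [[0, 0, 0.8], 6.6]
    - [[0, 0, 0.8], 6.6]
    - [[0, 0, 0.8], 6.6]
    - [[0, 0, 0.8], 6.6]
    - [[0, 0, 0.8], 6.6]
    - [[0, 0, 0.8], 6.6]
    - [[0, 0, 0.8], 6.4]

```text
clock: 2.6
tool_pos: [0.4815, 0.0973, 0.1559]
tool_rot: [-3.141, 0.0, 1.748]
wrist_force: [-0.0, -0.1, 0.1]
finger_gap: 0.007
gripper_force: 0.0
```

Emit:
carry_out:
  commands:
    - [[0, 0, 1], 0]
    - [[0, 0, 1], 0]
    - [[0, 0, 1], 0]
    - [[0, 0, 0.6], 0]
    - [[0, 0, 0.6], 0]
    - [[0, 0, 0.6], 0]
    - [[0, 0, 0.6], 0]
    - [[0, 0, 0.6], 0]
    - [[0, 0, 0.6], 0]
    - [[0, 0, 0.6], 0]
    - [[0, 0, 0.6], 0]
    - [[0, 0, 0.4], 0]
    - [[0, 0, 0], 0]
    - [[0, 0, 0], 0]
    - [[0, 0, 0], 0]

```text
clock: 3.85
tool_pos: [0.4821, 0.0974, 0.0746]
tool_rot: [3.141, -0.0, 1.753]
wrist_force: [-0.6, 0.3, -0.5]
finger_gap: 0.005
gripper_force: 0.0
```

Run:
```python
from h import *
go(.482,.096,.074,100.5)
T=grab('top')
print(comps(T,.05,.11,(.42,.56,.0,.18),15))
```

```text
t 3.85 pos [0.4821 0.0974 0.0746] yaw 100.46 SHIFT cm [-0.13 -0.03  0.06] TURN -0.04 j7 0.16 f [-0.6  0.3 -0.5] gap 0.04
[]
```

Emit:
carry_out:
  commands:
    - [[0, 0, -3], 0]
    - [[0, 0, -3], 0]
    - [[0, 0, -3], 0]
    - [[0, 0, -3], 0]
    - [[-0.76, 1.92, 0], 0]
    - [[-0.76, 1.92, 0], 0]
    - [[-0.76, 1.92, 0], 0]
    - [[-0.76, 1.92, 0], 0]
    - [[-0.76, 1.92, 0], 0]
    - [[-0.76, 1.92, 0], 0]
    - [[-0.76, 1.92, 0], 0]
    - [[-0.76, 1.92, 0], 0]
    - [[0, 0, 0], 0]
  jaw: 6

```text
clock: 4.98
tool_pos: [0.6473, 0.0642, 0.1947]
tool_rot: [3.138, 0.002, 1.752]
wrist_force: [-0.6, -0.6, 0.4]
finger_gap: 0.683
gripper_force: 0.0
```

Run:
```python
from h import *
go(.6440,.0652,.120,100.5)
T=grab('top');print(comps(T,.05,.11,(.42,.56,.0,.18),15))
W=grab('wrist','w1.png');print(comps(W,.115,.15,(.5,.8,-.2,.3)))
```

```text
t 4.98 pos [0.6473 0.0642 0.1947] yaw 100.38 SHIFT cm [ 0.16 -0.3   7.47] TURN -0.12 j7 0.24 f [-0.6 -0.6  0.4] gap 5.94
[{'px': [274.0, 207.0], 'n': 189, 'c': (509.1, 100.3), 'z': 56.1, 'L': 100.7, 'W': 35.8, 'ang': 10.4, 'col': [43, 42, 39]}]
[{'px': [315.0, 215.0], 'n': 1621, 'c': (644.6, 66.3), 'z': 135.0, 'L': 59.7, 'W': 15.6, 'ang': -79.6, 'col': [26, 27, 28]}]
```

Emit:
carry_out:
  commands:
    - [[0.19, -0.27, 1.4], 0]
    - [[0, 0, 1.5], 0]
    - [[0, 0, 1.5], 0]
    - [[0, 0, 1.5], 0]
    - [[0, 0, 1.5], 0]
    - [[0, 0, 0], 0]
    - [[0, 0, 0], 0]

```text
clock: 5.67
tool_pos: [0.6398, 0.0672, 0.1203]
tool_rot: [-3.14, -0.001, 1.754]
wrist_force: [0.9, 0.2, 0.3]
finger_gap: 0.689
gripper_force: 0.0
```

Emit:
carry_out:
  commands:
    - [[0, 0, 0], 0]
    - [[0, 0, 0], 0]
    - [[0, 0, 0], 0]
    - [[0, 0, 0], 0]
    - [[0, 0, 0], 0]
    - [[0, 0, 0], 0]
    - [[0, 0, 0], 0]
    - [[0, 0, 0], 0]
  jaw: 0

```text
clock: 6.33
tool_pos: [0.6418, 0.067, 0.1208]
tool_rot: [3.139, 0.0, 1.754]
wrist_force: [2.1, 0.7, -2.0]
finger_gap: 0.182
gripper_force: 30.0
```

Run:
```python
from h import *
p=s2w(.162,0);print(p);go(p[0],p[1],.16,100.5)
```

```text
[0.8035873  0.09502216]
t 6.33 pos [0.6418 0.067  0.1208] yaw 100.47 SHIFT cm [-0.18 16.42 -3.92] TURN -0.03 j7 0.27 f [ 2.1  0.7 -2. ] gap 1.59
```

Emit:
carry_out:
  commands:
    - [[0, 0, -0.8], 0]
    - [[0, 0, -1.2], 0]
    - [[0, 0, -1.5], 0]
    - [[0, 0, -1.5], 0]
    - [[0, 0, 0], 0]
    - [[0, 1, 0], 0]
    - [[0, 1.8, 0], 0]
    - [[0, 2, 0], 0]
    - [[0, 2, 0], 0]
    - [[0, 2, 0], 0]
    - [[0, 2, 0], 0]
    - [[0, 2, 0], 0]
    - [[0, 2, 0], 0]
    - [[0, 1.2, 0], 0]
    - [[0, 0.4, 0], 0]
    - [[0, 0, 0], 0]
    - [[0, 0, 0], 0]

```text
clock: 7.75
tool_pos: [0.8012, 0.0962, 0.1695]
tool_rot: [-3.139, -0.0, 1.753]
wrist_force: [0.0, 0.0, -2.1]
finger_gap: 0.181
gripper_force: 30.0
```

Run:
```python
from h import *
p=s2w(.162,0);go(p[0],p[1],.032,100.5)
T=grab('top','t2.png');print(comps(T,.115,.17,(.65,.95,-.2,.4)));print(comps(T,.085,.11,(.5,.95,-.2,.4),1))
```

```text
t 7.75 pos [0.8012 0.0962 0.1695] yaw 100.44 SHIFT cm [-0.16  0.22 13.75] TURN -0.06 j7 0.23 f [ 0.   0.  -2.1] gap 1.57
[{'px': [304.0, 99.0], 'n': 929, 'c': (816.7, 1.6), 'z': 142.4, 'L': 132.8, 'W': 73.2, 'ang': -80.2, 'col': [90, 87, 88]}]
[{'px': [204.0, 150.0], 'n': 212, 'c': (670.9, 316.0), 'z': 98.8, 'L': 48.3, 'W': 46.3, 'ang': 44.8, 'col': [40, 70, 127]}, {'px': [330.0, 150.0], 'n': 54, 'c': (670.5, -77.5), 'z': 89.7, 'L': 33.7, 'W': 15.5, 'ang': 9.9, 'col': [168, 163, 157]}]
```

View pics/t2.png

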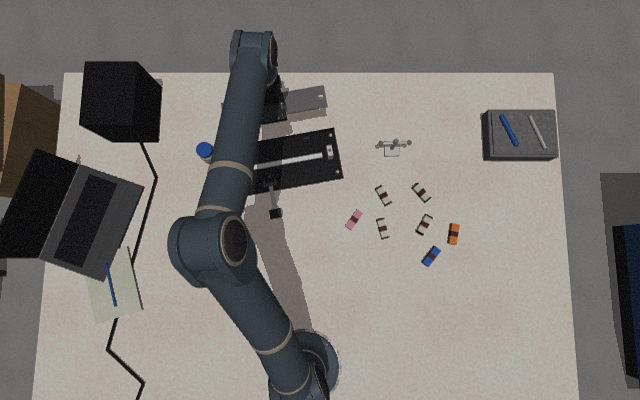

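Emit:
carry_out:
  commands:
    - [[-0.1, 0.2, 1], 0]
    - [[0, 0, 1.6], 0]
    - [[0, 0, 1.8], 0]
    - [[0, 0, 1.8], 0]
    - [[0, 0, 1.8], 0]
    - [[0, 0, 1.8], 0]
    - [[0, 0, 1.6], 0]
    - [[0, 0, 1], 0]
    - [[0, 0, 0.6], 0]
    - [[0, 0, 0.4], 0]
    - [[0, 0, 0.3], 0]
    - [[0, 0, 0.1], 0]
    - [[0, 0, 0], 0]
    - [[0, 0, 0], 0]
    - [[0, 0, 0], 0]

```text
clock: 9.05
tool_pos: [0.8049, 0.096, 0.0334]
tool_rot: [3.14, -0.0, 1.753]
wrist_force: [0.9, -0.2, -2.9]
finger_gap: 0.178
gripper_force: 30.0
```

Run:
```python
from h import *
p=s2w(.162,0);go(p[0],p[1],.0310,100.5)
```

```text
t 9.05 pos [0.8049 0.096  0.0334] yaw 100.46 SHIFT cm [-0.08 -0.14  0.24] TURN -0.04 j7 0.26 f [ 0.9 -0.2 -2.9] gap 1.55
```

Lower the last 2 mm, release, then rise.

Emit:
carry_out:
  commands:
    - [[0, 0, 0.1], 0]
    - [[0, 0, 0.1], 0]
    - [[0, 0, 0], 0]
    - [[0, 0, 0], 0]

```text
clock: 9.38
tool_pos: [0.8047, 0.0961, 0.0309]
tool_rot: [3.141, -0.0, 1.753]
wrist_force: [0.5, -0.3, -0.0]
finger_gap: 0.181
gripper_force: 30.0
```

Emit:
carry_out:
  commands:
    - [[0, 0, 0], 0]
    - [[0, 0, 0], 0]
    - [[0, 0, 0], 0]
    - [[0, 0, 0], 0]
    - [[0, 0, 0], 0]
    - [[0, 0, 0], 0]
  jaw: 5

```text
clock: 9.88
tool_pos: [0.8044, 0.096, 0.0306]
tool_rot: [3.141, -0.0, 1.753]
wrist_force: [-0.6, -0.5, 0.6]
finger_gap: 0.527
gripper_force: 0.0
```

Run:
```python
from h import *
go(.5384,-.2529,.12,30.7)
```

```text
t 9.88 pos [0.8044 0.096  0.0306] yaw 100.46 SHIFT cm [-29.48 -32.5   -8.94] TURN 69.76 j7 0.26 f [-0.6 -0.5  0.6] gap 4.59
```

Emit:
carry_out:
  commands:
    - [[0, 0, -2], 0]
    - [[0, 0, -3.5], 0]
    - [[0, 0, -3.5], 0]
    - [[0, 0, -3.5], 0]
    - [[0, 0, 0], 0]
    - [[-1.9, -2.1, 0], 0]
    - [[-1.9, -2.1, 0], 0]
    - [[-1.9, -2.1, 0], 0]
    - [[-1.9, -2.1, 0], 0]
    - [[-1.9, -2.1, 0], 0]
    - [[-2, -2.2, 0], 0]
    - [[-2, -2.2, 0], 0]
    - [[-2, -2.2, 0], 0]
    - [[-2, -2.2, 0], 0]
    - [[-2, -2.2, 0], 0]
    - [[-2, -2.2, 0], 0]
    - [[-2, -2.2, 0], 0]
    - [[-2, -2.2, 0], 0]
    - [[-2, -2.2, 0], 0]
    - [[-2, -2.2, 0], 0]

```text
clock: 11.55
tool_pos: [0.5374, -0.2542, 0.1557]
tool_rot: [3.141, 0.0, 1.753]
wrist_force: [-0.1, 0.1, -0.2]
finger_gap: 0.576
gripper_force: 0.0
```

Emit:
carry_out:
  commands:
    - [[0, 0, 0.4], 7]
    - [[0, 0, 0.4], 7]
    - [[0, 0, 0.4], 7]
    - [[0, 0, 0.4], 7]
    - [[0, 0, 0.4], 7]
    - [[0, 0, 0.4], 7]
    - [[0, 0, 0.4], 7]
    - [[0, 0, 0.4], 7]
    - [[0, 0, 0.4], 7]
    - [[0, 0, 0.4], 6.8]
    - [[0, 0, 0], 0]

```text
clock: 12.47
tool_pos: [0.538, -0.2527, 0.1146]
tool_rot: [-3.141, 0.002, 0.534]
wrist_force: [-1.0, 0.3, -0.5]
finger_gap: 0.58
gripper_force: 0.0
```

Run:
```python
from h import *
go(.5384,-.2529,.018,30.7)
for n in('top','wrist'):
    T=grab(n)
    print(n);[print(c) for c in comps(T,.015,.034,(.3,.68,-.55,-.1))]
T=grab('top');print(comps(T,.003,.02,(.65,.95,-.2,.4)));[print(c) for c in comps(T,.084,.12,(.5,.95,-.2,.4),20)];[print(c) for c in comps(T,.0475,.06,(.55,.95,-.2,.4),20)]
```

```text
t 12.47 pos [ 0.538  -0.2527  0.1146] yaw 30.57 SHIFT cm [0.02 0.04 9.66] TURN -0.13 j7 -0.19 f [-1.   0.3 -0.5] gap 5.05
top
{'px': [424.0, 195.0], 'n': 105, 'c': (540.2, -384.3), 'z': 23.1, 'L': 43.5, 'W': 25.1, 'ang': 42.2, 'col': [107, 103, 96]}
{'px': [424.0, 224.0], 'n': 163, 'c': (443.8, -383.7), 'z': 23.5, 'L': 66.3, 'W': 24.8, 'ang': -29.2, 'col': [134, 126, 117]}
{'px': [383.0, 229.0], 'n': 149, 'c': (430.7, -249.7), 'z': 22.9, 'L': 65.1, 'W': 24.5, 'ang': 14.5, 'col': [153, 150, 140]}
{'px': [454.0, 234.0], 'n': 171, 'c': (414.5, -476.7), 'z': 23.4, 'L': 66.0, 'W': 26.9, 'ang': -8.7, 'col': [165, 96, 50]}
{'px': [431.0, 256.0], 'n': 171, 'c': (342.5, -403.3), 'z': 22.9, 'L': 65.6, 'W': 25.8, 'ang': -38.8, 'col': [51, 76, 138]}
wrist
{'px': [316.0, 203.0], 'n': 2094, 'c': (539.9, -253.0), 'z': 24.2, 'L': 66.8, 'W': 24.0, 'ang': 29.6, 'col': [187, 187, 176]}
{'px': [182.0, 221.0], 'n': 1790, 'c': (460.9, -156.8), 'z': 24.2, 'L': 67.4, 'W': 24.2, 'ang': -35.4, 'col': [207, 124, 150]}
{'px': [436.0, 231.0], 'n': 320, 'c': (572.8, -358.0), 'z': 23.7, 'L': 24.7, 'W': 8.3, 'ang':
[... 1037 characters left out ...]
: (670.2, 315.4), 'z': 98.8, 'L': 50.2, 'W': 46.4, 'ang': 44.5, 'col': [38, 69, 125]}
{'px': [330.0, 150.0], 'n': 55, 'c': (670.4, -77.3), 'z': 89.2, 'L': 34.7, 'W': 16.1, 'ang': 11.0, 'col': [164, 160, 154]}
{'px': [238.0, 167.0], 'n': 55, 'c': (617.0, 207.9), 'z': 89.1, 'L': 35.8, 'W': 16.0, 'ang': 11.5, 'col': [162, 159, 153]}
{'px': [296.0, 159.0], 'n': 217, 'c': (649.9, 31.7), 'z': 51.1, 'L': 171.6, 'W': 15.6, 'ang': -79.6, 'col': [176, 177, 174]}
{'px': [259.0, 166.0], 'n': 89, 'c': (628.0, 147.2), 'z': 51.0, 'L': 71.5, 'W': 14.8, 'ang': -78.9, 'col': [175, 175, 172]}
{'px': [270.0, 185.0], 'n': 56, 'c': (564.0, 112.2), 'z': 55.4, 'L': 32.3, 'W': 24.4, 'ang': 83.3, 'col': [61, 60, 60]}
```

Emit:
carry_out:
  commands:
    - [[0.1, 0.1, 1.5], 0.6]
    - [[0, 0, 2], 0]
    - [[0, 0, 2], 0]
    - [[0, 0, 2], 0]
    - [[0, 0, 1.2], 0]
    - [[0, 0, 0.7], 0]
    - [[0, 0, 0.25], 0]
    - [[0, 0, 0], 0]
    - [[0, 0, 0], 0]

```text
clock: 13.37
tool_pos: [0.5402, -0.254, 0.0197]
tool_rot: [3.14, -0.001, 0.525]
wrist_force: [-0.5, -0.1, 0.8]
finger_gap: 0.574
gripper_force: 0.0
```

Emit:
carry_out:
  commands:
    - [[0, 0, 0], 0]
    - [[0, 0, 0], 0]
    - [[0, 0, 0], 0]
    - [[0, 0, 0], 0]
    - [[0, 0, 0], 0]
    - [[0, 0, 0], 0]
  jaw: 0

```text
clock: 13.87
tool_pos: [0.5399, -0.2534, 0.0192]
tool_rot: [3.141, -0.0, 0.525]
wrist_force: [0.2, -0.1, 2.2]
finger_gap: 0.27
gripper_force: 30.0
```

```bash
sed -i 's/S0=.*;SY=.*/S0=np.array([.644,.0654]);SY=np.radians(10.55)/' h.py
python3 - <<'E'
from h import *
for y in (.09,.03,-.03,-.09):
    p=s2w(0,y);print(y,p.round(4));go(p[0],p[1],.070,10.55)
E
```

```text
0.09 [0.6275 0.1539]
t 13.87 pos [ 0.5399 -0.2534  0.0192] yaw 30.07 SHIFT cm [ 27.99 -30.86  -5.08] TURN 19.52 j7 -0.1 f [ 0.2 -0.1  2.2] gap 2.35
0.03 [0.6385 0.0949]
t 13.87 pos [ 0.5399 -0.2534  0.0192] yaw 30.07 SHIFT cm [ 25.99 -25.2   -5.08] TURN 19.52 j7 -0.1 f [ 0.2 -0.1  2.2] gap 2.35
-0.03 [0.6495 0.0359]
t 13.87 pos [ 0.5399 -0.2534  0.0192] yaw 30.07 SHIFT cm [ 23.98 -19.55  -5.08] TURN 19.52 j7 -0.1 f [ 0.2 -0.1  2.2] gap 2.35
-0.09 [ 0.6605 -0.0231]
t 13.87 pos [ 0.5399 -0.2534  0.0192] yaw 30.07 SHIFT cm [ 21.98 -13.89  -5.08] TURN 19.52 j7 -0.1 f [ 0.2 -0.1  2.2] gap 2.35
```

Emit:
carry_out:
  commands:
    - [[0, 0, -1.5], 0]
    - [[0, 0, -3.2], 0]
    - [[0, 0, -3.5], 0]
    - [[0, 0, -2.8], 0]
    - [[1.4, -1.5, 0], 0]
    - [[2, -2.2, 0], 0]
    - [[2, -2.2, 0], 0]
    - [[2, -2.2, 0], 0]
    - [[2, -2.2, 0], 0]
    - [[2, -2.2, 0], 0]
    - [[2, -2.2, 0], 0]
    - [[2, -2.2, 0], 0]
    - [[2, -2.2, 0], 0]
    - [[2, -2.2, 0], 0]
    - [[2, -2.2, 0], 0]
    - [[2, -2.2, 0], 0]
    - [[2, -2.2, 0], 0]
    - [[2, -2.2, 0], 0]
    - [[0.6, -0.8, 0], 0]
    - [[0, 0, 0], 6.5]

```text
clock: 15.53
tool_pos: [0.6273, 0.159, 0.1295]
tool_rot: [-3.139, -0.001, 0.416]
wrist_force: [0.6, -0.0, -0.7]
finger_gap: 0.275
gripper_force: 30.0
```

Emit:
carry_out:
  commands:
    - [[0, 0, 0], 6.5]
    - [[0, 0, 0], 6.5]
    - [[0, 0, 0], 0]
    - [[0, 0, 0], 0]

```text
clock: 15.87
tool_pos: [0.6271, 0.1537, 0.1294]
tool_rot: [3.141, 0.0, 0.187]
wrist_force: [-0.0, 0.0, -0.1]
finger_gap: 0.275
gripper_force: 30.0
```

Run:
```python
from h import *
p=s2w(0,.09);go(p[0],p[1],.0712,10.55)
W=grab('wrist','w3.png')
```

```text
t 15.87 pos [0.6271 0.1537 0.1294] yaw 10.69 SHIFT cm [ 0.05 -0.01  5.82] TURN 0.14 j7 -1.16 f [-0.   0.  -0.1] gap 2.4
```

View pics/w3.png

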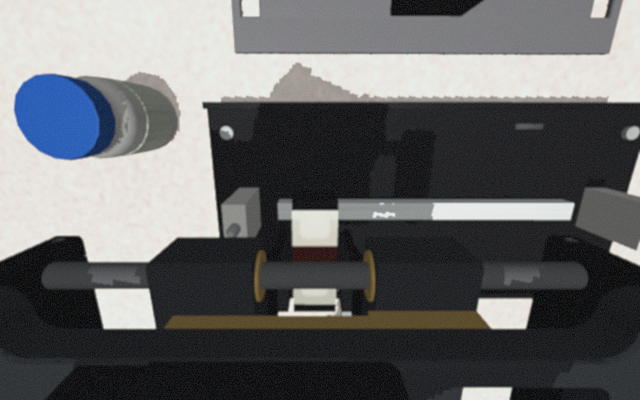

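Emit:
carry_out:
  commands:
    - [[0, 0, 1.2], 0]
    - [[0, 0, 1.6], 0]
    - [[0, 0, 1.3], 0]
    - [[0, 0, 0.8], 0]
    - [[0, 0, 0.5], 0]
    - [[0, 0, 0.3], 0]
    - [[0, 0, 0], 0]
    - [[0, 0, 0], 0]
    - [[0, 0, 0], 0]

```text
clock: 16.67
tool_pos: [0.6277, 0.1542, 0.0724]
tool_rot: [-3.142, -0.001, 0.184]
wrist_force: [-0.6, -0.2, -0.3]
finger_gap: 0.272
gripper_force: 30.0
```

Run:
```python
from h import *
p=s2w(0,.09);go(p[0],p[1],.0712,10.55)
```

```text
t 16.67 pos [0.6277 0.1542 0.0724] yaw 10.57 SHIFT cm [-0.02  0.03  0.12] TURN 0.02 j7 -1.12 f [-0.6 -0.2 -0.3] gap 2.37
```

Emit:
carry_out:
  commands:
    - [[0, 0, 0.1], 0]
    - [[0, 0, 0], 0]
    - [[0, 0, 0], 0]

```text
clock: 16.92
tool_pos: [0.6275, 0.1543, 0.0713]
tool_rot: [-3.142, -0.001, 0.184]
wrist_force: [0.1, -0.2, -0.1]
finger_gap: 0.277
gripper_force: 30.0
```

Emit:
carry_out:
  commands:
    - [[0, 0, 0], 0]
    - [[0, 0, 0], 0]
    - [[0, 0, 0], 0]
    - [[0, 0, 0], 0]
    - [[0, 0, -0.3], 0]
    - [[0, 0, -1], 0]
    - [[0, 0, -2], 0]
    - [[0, 0, -2.5], 0]
  jaw: 3.8

```text
clock: 17.58
tool_pos: [0.6263, 0.1541, 0.129]
tool_rot: [3.141, 0.003, 0.184]
wrist_force: [-0.1, 0.5, -0.8]
finger_gap: 0.438
gripper_force: 0.0
```

Emit:
carry_out:
  commands:
    - [[-1, 1.2, -0.8], 0]
    - [[-1.8, 2.4, 0], -3.5]
    - [[-1.8, 2.4, 0], 0]
    - [[-1.8, 2.4, 0], 0]
    - [[-1.8, 2.4, 0], 0]
    - [[-1.8, 2.4, 0], 0]
    - [[-1.8, 2.4, 0], 0]
    - [[-1.8, 2.4, 0], 0]
    - [[-1.8, 2.4, 0], 0]
    - [[-1.8, 2.4, 0], 0]
    - [[-1.8, 2.4, 0], 0]
    - [[-1.8, 2.4, 0], 0]
    - [[-1.8, 2.4, 0], 0]
    - [[-1.8, 2.4, 0], 0]
    - [[-1.8, 2.4, 0], 0]
    - [[-0.6, 1.2, 0], 0]
    - [[0, 0, 0], 0]
    - [[0, 0, 0], 0]
  jaw: 5

```text
clock: 19.08
tool_pos: [0.4512, -0.2596, 0.1372]
tool_rot: [-3.141, -0.0, 0.243]
wrist_force: [0.6, 0.2, 0.4]
finger_gap: 0.574
gripper_force: 0.0
```

```bash
cat >> h.py <<'E'
def rail(T):
    P=[c for c in comps(T,.066,.086,(.55,.75,-.12,.25),25)]
    for c in P:
        d=np.array(c['c'])/1000-S0;k,s=np.cos(SY),np.sin(SY)
        print('  on rail x,y',round(1000*(k*d[0]+s*d[1]),1),round(1000*(-s*d[0]+k*d[1]),1),c)
def look():
    for n in('top','wrist'):
        T=grab(n);print(n)
        [print(' ',c) for c in comps(T,.015,.034,(.3,.68,-.55,-.1),100)]
        if n=='top': rail(T)
E
python3 - <<'E'
from h import *
go(.4307,-.2496,.0185,14.4)
look()
E
```

```text
t 19.08 pos [ 0.4512 -0.2596  0.1372] yaw 13.91 SHIFT cm [-1.75 -1.46 11.87] TURN -0.49 j7 -0.39 f [0.6 0.2 0.4] gap 4.99
top
  {'px': [354.0, 220.0], 'n': 149, 'c': (459.6, -157.3), 'z': 22.9, 'L': 66.3, 'W': 23.8, 'ang': -35.6, 'col': [156, 109, 121]}
  {'px': [454.0, 234.0], 'n': 169, 'c': (414.5, -477.7), 'z': 23.4, 'L': 66.1, 'W': 26.0, 'ang': -10.9, 'col': [164, 95, 49]}
  {'px': [431.0, 256.0], 'n': 170, 'c': (342.6, -403.0), 'z': 23.4, 'L': 66.3, 'W': 25.6, 'ang': -40.4, 'col': [52, 75, 137]}
  on rail x,y -0.7 90.6 {'px': [256.0, 165.0], 'n': 162, 'c': (626.7, 154.3), 'z': 74.5, 'L': 66.5, 'W': 24.4, 'ang': 9.4, 'col': [119, 112, 105]}
wrist
  {'px': [472.0, 126.0], 'n': 2527, 'c': (550.1, -377.2), 'z': 24.0, 'L': 66.6, 'W': 25.5, 'ang': 40.3, 'col': [155, 152, 142]}
  {'px': [210.0, 164.0], 'n': 2037, 'c': (460.9, -156.9), 'z': 24.1, 'L': 66.9, 'W': 24.3, 'ang': -35.4, 'col': [196, 125, 148]}
  {'px': [300.0, 215.0], 'n': 1723, 'c': (432.2, -249.3), 'z': 24.2, 'L': 66.5, 'W': 24.0, 'ang': 14.5, 'col': [182, 183, 172]}
  {'px': [448.0, 224.0], 'n': 1026, 'c': (453.2, -388.1), 'z': 24.0, 'L': 48.1, 'W': 25.6, 'ang': -31.2, 'col': [126, 126, 117]}
  {'px': [529.0, 256.0], 'n': 130, 'c': (445.8, -481.9), 'z': 23.8, 'L': 23.9, 'W': 5.4, 'ang': 79.2, 'col': [173, 99, 40]}
```

Emit:
carry_out:
  commands:
    - [[-1.7, -1.5, 1.5], -0.5]
    - [[0, 0, 2.5], 0]
    - [[0, 0, 2.5], 0]
    - [[0, 0, 2.3], 0]
    - [[0, 0, 1.5], 0]
    - [[0, 0, 0.8], 0]
    - [[0, 0, 0.5], 0]
    - [[0, 0, 0.2], 0]
    - [[0, 0, 0], 0]
    - [[0, 0, 0], 0]

```text
clock: 20.02
tool_pos: [0.4327, -0.2486, 0.0197]
tool_rot: [3.141, -0.001, 0.255]
wrist_force: [-0.3, 1.0, -0.7]
finger_gap: 0.576
gripper_force: 0.0
```

Emit:
carry_out:
  commands:
    - [[0, 0, 0], 0]
    - [[0, 0, 0], 0]
    - [[0, 0, 0], 0]
    - [[0, 0, 0], 0]
    - [[0, 0, 0], 0]
    - [[0, 0, 0], 0]
  jaw: 0

```text
clock: 20.52
tool_pos: [0.4322, -0.2485, 0.0192]
tool_rot: [3.142, -0.0, 0.254]
wrist_force: [-0.4, -0.0, 0.1]
finger_gap: 0.272
gripper_force: 30.0
```

Run:
```python
from h import *
p=s2w(0,.03);go(p[0],p[1],.13,10.55)
```

```text
t 20.52 pos [ 0.4322 -0.2485  0.0192] yaw 14.56 SHIFT cm [ 28.6  -28.05 -11.08] TURN 4.01 j7 -0.2 f [-0.4 -0.   0.1] gap 2.37
```

Emit:
carry_out:
  commands:
    - [[0, 0, -1.5], 0]
    - [[0, 0, -3.2], 0]
    - [[0, 0, -3.5], 0]
    - [[0, 0, -2.9], 0]
    - [[1, -1, 0], 0]
    - [[2, -2, 0], 0]
    - [[2, -2, 0], 0]
    - [[2, -2, 0], 0]
    - [[2, -2, 0], 0]
    - [[2, -2, 0], 0]
    - [[2, -2, 0], 0]
    - [[2, -2, 0], 0]
    - [[2, -2, 0], 0]
    - [[2, -2, 0], 0]
    - [[2, -2, 0], 0]
    - [[2, -2, 0], 0]
    - [[2, -2, 0], 0]
    - [[2, -2, 0], 0]
    - [[1.6, -1, 0], 0]
    - [[0, 0, 0], 4]

```text
clock: 22.18
tool_pos: [0.6406, 0.1, 0.1293]
tool_rot: [-3.14, -0.002, 0.191]
wrist_force: [0.2, -0.5, -1.0]
finger_gap: 0.274
gripper_force: 30.0
```

Emit:
carry_out:
  commands:
    - [[0, 0, 0], 0]
    - [[0, 0, 0], 0]
    - [[0, 0, 0], 0]
    - [[0, 0, 0], 0]

```text
clock: 22.52
tool_pos: [0.6381, 0.0934, 0.1301]
tool_rot: [-3.141, 0.0, 0.183]
wrist_force: [-0.3, 0.3, -0.4]
finger_gap: 0.274
gripper_force: 30.0
```

Run:
```python
from h import *
p=s2w(0,.03);go(p[0],p[1],.0712,10.55)
```

```text
t 22.52 pos [0.6381 0.0934 0.1301] yaw 10.51 SHIFT cm [ 0.07 -0.14  5.89] TURN -0.04 j7 -1.07 f [-0.3  0.3 -0.4] gap 2.39
```

Emit:
carry_out:
  commands:
    - [[0, -0.1, 1.2], 0]
    - [[0, 0, 1.6], 0]
    - [[0, 0, 1.3], 0]
    - [[0, 0, 0.8], 0]
    - [[0, 0, 0.5], 0]
    - [[0, 0, 0.3], 0]
    - [[0, 0, 0.1], 0]
    - [[0, 0, 0], 0]
    - [[0, 0, 0], 0]
    - [[0, 0, 0], 0]

```text
clock: 23.35
tool_pos: [0.6388, 0.0954, 0.0726]
tool_rot: [-3.142, -0.001, 0.184]
wrist_force: [-0.1, 0.5, -1.2]
finger_gap: 0.273
gripper_force: 30.0
```

Run:
```python
from h import *
p=s2w(0,.03);go(p[0],p[1],.0712,10.55)
go(.55,-.3772,.135,40.2)
```

```text
t 23.35 pos [0.6388 0.0954 0.0726] yaw 10.56 SHIFT cm [-0.04  0.05  0.14] TURN 0.01 j7 -1.03 f [-0.1  0.5 -1.2] gap 2.37
t 23.35 pos [0.6388 0.0954 0.0726] yaw 10.56 SHIFT cm [-17.39  44.84  -6.24] TURN -29.64 j7 -1.03 f [-0.1  0.5 -1.2] gap 2.37
```

Emit:
carry_out:
  commands:
    - [[0, 0, 0.1], 0]
    - [[0, 0, 0], 0]
    - [[0, 0, 0], 0]

```text
clock: 23.6
tool_pos: [0.6385, 0.0955, 0.0712]
tool_rot: [-3.141, -0.0, 0.184]
wrist_force: [-0.9, 0.5, -0.2]
finger_gap: 0.275
gripper_force: 30.0
```

Emit:
carry_out:
  commands:
    - [[0, 0, 0], 0]
    - [[0, 0, 0], 0]
    - [[0, 0, 0], 0]
    - [[0, 0, 0], 0]
    - [[0, 0, -0.4], 0]
    - [[0, 0, -1.5], 0]
    - [[0, 0, -2.2], 0]
    - [[0, 0, -2.3], 0]
  jaw: 3.8

```text
clock: 24.27
tool_pos: [0.6381, 0.0952, 0.1363]
tool_rot: [3.141, 0.001, 0.184]
wrist_force: [0.0, -0.3, 0.7]
finger_gap: 0.436
gripper_force: 0.0
```

Emit:
carry_out:
  commands:
    - [[-0.8, 1.8, 0], 0]
    - [[-1.2, 3, 0], 0]
    - [[-1.2, 3, 0], 0]
    - [[-1.2, 3, 0], 0]
    - [[-1.2, 3, 0], 0]
    - [[-1.2, 3, 0], 0]
    - [[-1.2, 3, 0], 0]
    - [[-1.2, 3, 0], 0]
    - [[-1.2, 3, 0], 0]
    - [[-1.2, 3, 0], 0]
    - [[-1.2, 3, 0], 0]
    - [[-1.2, 3, 0], 0]
    - [[-1.2, 3, 0], 0]
    - [[-1.2, 3, 0], 0]
    - [[-1, 2.5, 0], 0]
    - [[0, 1.5, 0], -6]
    - [[0, 0, 0], -6]
    - [[0, 0, 0], -6]
    - [[0, 0, 0], -6]
    - [[0, 0, 0], -5.6]
  jaw: 5

```text
clock: 25.93
tool_pos: [0.5494, -0.3776, 0.1365]
tool_rot: [3.14, -0.0, 0.705]
wrist_force: [0.2, 0.8, -1.7]
finger_gap: 0.577
gripper_force: 0.0
```

Run:
```python
from h import *
go(.5495,-.3772,.0185,40.2)
look()
```

```text
t 25.93 pos [ 0.5494 -0.3776  0.1365] yaw 40.41 SHIFT cm [ 0.04 -0.03 11.8 ] TURN 0.21 j7 0.08 f [ 0.2  0.8 -1.7] gap 5.02
top
  {'px': [424.0, 226.0], 'n': 136, 'c': (443.6, -384.1), 'z': 23.1, 'L': 66.9, 'W': 23.8, 'ang': -31.1, 'col': [135, 127, 118]}
  {'px': [454.0, 234.0], 'n': 173, 'c': (414.6, -476.9), 'z': 23.3, 'L': 65.9, 'W': 26.5, 'ang': -11.5, 'col': [164, 95, 48]}
  {'px': [431.0, 256.0], 'n': 172, 'c': (342.5, -402.7), 'z': 22.9, 'L': 67.5, 'W': 24.4, 'ang': -39.9, 'col': [51, 76, 138]}
  on rail x,y -1.8 30.2 {'px': [275.0, 162.0], 'n': 166, 'c': (636.7, 94.8), 'z': 75.2, 'L': 67.9, 'W': 24.0, 'ang': 10.6, 'col': [119, 109, 103]}
  on rail x,y -1.1 90.5 {'px': [256.0, 165.0], 'n': 163, 'c': (626.3, 154.2), 'z': 75.0, 'L': 66.6, 'W': 24.8, 'ang': 9.5, 'col': [117, 111, 104]}
wrist
  {'px': [57.0, 115.0], 'n': 2585, 'c': (460.9, -156.8), 'z': 24.0, 'L': 68.5, 'W': 24.5, 'ang': -35.3, 'col': [183, 111, 133]}
  {'px': [315.0, 197.0], 'n': 1770, 'c': (550.7, -377.1), 'z': 24.2, 'L': 66.1, 'W': 23.5, 'ang': 40.2, 'col': [181, 181, 170]}
```

Emit:
carry_out:
  commands:
    - [[0.1, 0, 1.5], 0.2]
    - [[0, 0, 2.5], 0]
    - [[0, 0, 2.5], 0]
    - [[0, 0, 2.3], 0]
    - [[0, 0, 1.5], 0]
    - [[0, 0, 0.8], 0]
    - [[0, 0, 0.4], 0]
    - [[0, 0, 0.2], 0]
    - [[0, 0, 0], 0]
    - [[0, 0, 0], 0]

```text
clock: 26.87
tool_pos: [0.5508, -0.3768, 0.0191]
tool_rot: [3.14, -0.001, 0.697]
wrist_force: [0.0, 0.1, 0.2]
finger_gap: 0.572
gripper_force: 0.0
```

Emit:
carry_out:
  commands:
    - [[0, 0, 0], 0]
    - [[0, 0, 0], 0]
    - [[0, 0, 0], 0]
    - [[0, 0, 0], 0]
    - [[0, 0, 0], 0]
    - [[0, 0, 0], 0]
  jaw: 0

```text
clock: 27.37
tool_pos: [0.5503, -0.3763, 0.0182]
tool_rot: [3.141, -0.0, 0.697]
wrist_force: [-0.8, -0.0, 1.3]
finger_gap: 0.271
gripper_force: 30.0
```

Run:
```python
from h import *
p=s2w(0.0005,-.03);go(p[0],p[1],.13,10.55)
```

```text
t 27.37 pos [ 0.5503 -0.3763  0.0182] yaw 39.96 SHIFT cm [ 34.12 -25.2  -11.18] TURN 29.41 j7 0.15 f [-0.8 -0.   1.3] gap 2.36
```

Emit:
carry_out:
  commands:
    - [[0, 0, -1.5], 0]
    - [[0, 0, -3.2], 0]
    - [[0, 0, -3.5], 0]
    - [[0, 0, -3.3], 0]
    - [[1.5, -1, 0], 0]
    - [[2.4, -1.8, 0], 0]
    - [[2.4, -1.8, 0], 0]
    - [[2.4, -1.8, 0], 0]
    - [[2.4, -1.8, 0], 0]
    - [[2.4, -1.8, 0], 0]
    - [[2.4, -1.8, 0], 0]
    - [[2.4, -1.8, 0], 0]
    - [[2.4, -1.8, 0], 0]
    - [[2.4, -1.8, 0], 0]
    - [[2.4, -1.8, 0], 0]
    - [[2.4, -1.8, 0], 0]
    - [[2.4, -1.8, 0], 0]
    - [[2.4, -1.8, 0], 0]
    - [[1.4, -0.8, 0], 0]
    - [[0, 0, 0], 5.9]

```text
clock: 29.03
tool_pos: [0.6509, 0.0417, 0.1334]
tool_rot: [-3.139, -0.003, 0.6]
wrist_force: [0.7, 1.0, -0.3]
finger_gap: 0.27
gripper_force: 30.0
```

Emit:
carry_out:
  commands:
    - [[0, 0, 0], 5.9]
    - [[0, 0, 0], 5.9]
    - [[0, 0, 0], 5.9]
    - [[0, 0, 0], 5.8]
    - [[0, 0, 0], 0]
    - [[0, 0, 0], 0]

```text
clock: 29.53
tool_pos: [0.6497, 0.0352, 0.1334]
tool_rot: [3.141, 0.0, 0.186]
wrist_force: [-0.4, -0.8, 0.8]
finger_gap: 0.272
gripper_force: 30.0
```

Run:
```python
from h import *
p=s2w(0.0005,-.03);go(p[0],p[1],.0702,10.55)
```

```text
t 29.53 pos [0.6497 0.0352 0.1334] yaw 10.67 SHIFT cm [ 0.04 -0.07  6.32] TURN 0.12 j7 -1.0 f [-0.4 -0.8  0.8] gap 2.37
```

Emit:
carry_out:
  commands:
    - [[0, 0, 1.5], 0]
    - [[0, 0, 1.8], 0]
    - [[0, 0, 1.3], 0]
    - [[0, 0, 0.8], 0]
    - [[0, 0, 0.5], 0]
    - [[0, 0, 0.3], 0]
    - [[0, 0, 0.1], 0]
    - [[0, 0, 0], 0]
    - [[0, 0, 0], 0]
    - [[0, 0, 0], 0]

```text
clock: 30.37
tool_pos: [0.6501, 0.0359, 0.0704]
tool_rot: [3.142, -0.001, 0.184]
wrist_force: [-0.3, 0.4, -1.2]
finger_gap: 0.274
gripper_force: 30.0
```

Run:
```python
from h import *
p=s2w(0,-.03);go(p[0],p[1],.0702,10.55)
go(.4445,-.3839,.135,-30.2)
```

```text
t 30.37 pos [0.6501 0.0359 0.0704] yaw 10.57 SHIFT cm [-0.06 -0.01  0.02] TURN 0.02 j7 -0.95 f [-0.3  0.4 -1.2] gap 2.38
t 30.37 pos [0.6501 0.0359 0.0704] yaw 10.57 SHIFT cm [-27.91  37.5   -6.46] TURN 40.77 j7 -0.95 f [-0.3  0.4 -1.2] gap 2.38
```

Emit:
carry_out:
  commands:
    - [[0, 0, 0], 0]
    - [[0, 0, 0], 0]
    - [[0, 0, 0], 0]
    - [[0, 0, 0], 0]
    - [[0, 0, -0.4], 0]
    - [[0, 0, -1.5], 0]
    - [[0, 0, -2.2], 0]
    - [[0, 0, -2.4], 0]
  jaw: 3.8

```text
clock: 31.03
tool_pos: [0.6493, 0.0358, 0.1362]
tool_rot: [3.141, 0.001, 0.184]
wrist_force: [-0.6, -0.4, -1.3]
finger_gap: 0.436
gripper_force: 0.0
```

Emit:
carry_out:
  commands:
    - [[-1, 1.5, 0], 0]
    - [[-2, 2.7, 0], 0]
    - [[-2, 2.7, 0], 0]
    - [[-2, 2.7, 0], 0]
    - [[-2, 2.7, 0], 0]
    - [[-2, 2.7, 0], 0]
    - [[-2, 2.7, 0], 0]
    - [[-2, 2.7, 0], 0]
    - [[-2, 2.7, 0], 0]
    - [[-2, 2.7, 0], 0]
    - [[-2, 2.7, 0], 0]
    - [[-2, 2.7, 0], 0]
    - [[-2, 2.7, 0], 0]
    - [[-1.9, 2.6, 0], 0]
    - [[-1, 1, 0], 0]
    - [[0, 0, 0], 6.8]
    - [[0, 0, 0], 6.8]
    - [[0, 0, 0], 6.8]
    - [[0, 0, 0], 6.8]
    - [[0, 0, 0], 6.8]
  jaw: 5

```text
clock: 32.7
tool_pos: [0.4443, -0.3843, 0.1364]
tool_rot: [-3.141, -0.002, -0.415]
wrist_force: [-0.3, 0.1, -0.1]
finger_gap: 0.576
gripper_force: 0.0
```

Emit:
carry_out:
  commands:
    - [[0, 0, 0], 6.8]
    - [[0, 0, 0], 0]
    - [[0, 0, 0], 0]

```text
clock: 32.95
tool_pos: [0.4444, -0.384, 0.1358]
tool_rot: [3.141, -0.001, -0.525]
wrist_force: [-0.0, 0.7, 0.6]
finger_gap: 0.577
gripper_force: 0.0
```

Run:
```python
from h import *
go(.4445,-.3839,.0185,-30.2)
look()
```

```text
t 32.95 pos [ 0.4444 -0.384   0.1358] yaw -30.06 SHIFT cm [ 1.000e-02 -2.000e-02  1.173e+01] TURN 0.14 j7 -0.82 f [-0.   0.7  0.6] gap 5.02
top
  {'px': [356.0, 217.0], 'n': 104, 'c': (465.3, -161.3), 'z': 23.0, 'L': 50.6, 'W': 23.6, 'ang': -35.6, 'col': [142, 98, 112]}
  {'px': [431.0, 256.0], 'n': 173, 'c': (342.6, -402.9), 'z': 23.3, 'L': 67.2, 'W': 24.8, 'ang': -38.8, 'col': [53, 76, 139]}
  on rail x,y -1.6 -30.1 {'px': [294.0, 159.0], 'n': 162, 'c': (647.9, 35.5), 'z': 75.0, 'L': 66.2, 'W': 24.0, 'ang': 10.6, 'col': [116, 111, 103]}
  on rail x,y -1.2 30.7 {'px': [275.0, 162.0], 'n': 164, 'c': (637.2, 95.4), 'z': 75.0, 'L': 68.2, 'W': 24.3, 'ang': 10.2, 'col': [122, 116, 108]}
  on rail x,y -1.2 90.3 {'px': [256.0, 165.0], 'n': 163, 'c': (626.3, 154.0), 'z': 74.5, 'L': 66.7, 'W': 24.6, 'ang': 10.9, 'col': [120, 112, 105]}
wrist
  {'px': [417.0, 176.0], 'n': 2085, 'c': (415.8, -477.7), 'z': 24.1, 'L': 66.2, 'W': 24.7, 'ang': -10.9, 'col': [197, 118, 51]}
  {'px': [314.0, 198.0], 'n': 1811, 'c': (445.1, -384.3), 'z': 24.2, 'L': 66.4, 'W': 23.8, 'ang': -30.7, 'col': [175, 175, 164]}
  {'px': [391.0, 249.0], 'n': 221, 'c': (364.4, -426.4), 'z': 23.8, 'L': 24.4, 'W': 11.9, 'ang': 15.5, 'col': [46, 85, 163]}
```

Emit:
carry_out:
  commands:
    - [[0, 0, 1.5], 0.5]
    - [[0, 0, 2.5], 0]
    - [[0, 0, 2.5], 0]
    - [[0, 0, 2.3], 0]
    - [[0, 0, 1.5], 0]
    - [[0, 0, 0.8], 0]
    - [[0, 0, 0.4], 0]
    - [[0, 0, 0.2], 0]
    - [[0, 0, 0], 0]
    - [[0, 0, 0], 0]

```text
clock: 33.88
tool_pos: [0.4446, -0.3844, 0.0189]
tool_rot: [3.141, -0.002, -0.536]
wrist_force: [0.5, 0.3, 0.3]
finger_gap: 0.581
gripper_force: 0.0
```

Emit:
carry_out:
  commands:
    - [[0, 0, 0], 0]
    - [[0, 0, 0], 0]
    - [[0, 0, 0], 0]
    - [[0, 0, 0], 0]
    - [[0, 0, 0], 0]
    - [[0, 0, 0], 0]
  jaw: 0

```text
clock: 34.38
tool_pos: [0.4443, -0.3838, 0.0181]
tool_rot: [-3.141, -0.0, -0.536]
wrist_force: [0.1, 0.3, 0.2]
finger_gap: 0.268
gripper_force: 30.0
```

Run:
```python
from h import *
p=s2w(0.0005,-.09);print(p);go(p[0],p[1],.14,10.55)
```

```text
[ 0.66096996 -0.02298705]
t 34.38 pos [ 0.4443 -0.3838  0.0181] yaw -30.73 SHIFT cm [  0.19 -42.09 -12.19] TURN -41.28 j7 -0.71 f [0.1 0.3 0.2] gap 2.33
```

Emit:
carry_out:
  commands:
    - [[0, 0, -1.5], 0]
    - [[0, 0, -3.4], 0]
    - [[0, 0, -3.9], 0]
    - [[0, 0, -3.4], 0]
    - [[0, -1.6, 0], 0]
    - [[0, -3, 0], 0]
    - [[0, -3, 0], 0]
    - [[0, -3, 0], 0]
    - [[0, -3, 0], 0]
    - [[0, -3, 0], 0]
    - [[0, -3, 0], 0]
    - [[0, -3, 0], 0]
    - [[0, -3, 0], 0]
    - [[0, -3, 0], 0]
    - [[0, -3, 0], 0]
    - [[0, -3, 0], 0]
    - [[0, -3, 0], 0]
    - [[0, -3, 0], 0]
    - [[0.2, -1.5, 0], 0]
    - [[0, 0, 0], -6.9]

```text
clock: 36.05
tool_pos: [0.6632, -0.0183, 0.1396]
tool_rot: [3.142, -0.0, -0.407]
wrist_force: [-0.2, -0.4, -1.1]
finger_gap: 0.272
gripper_force: 30.0
```

Emit:
carry_out:
  commands:
    - [[0, 0, 0], -6.9]
    - [[0, 0, 0], -6.9]
    - [[0, 0, 0], -6.9]
    - [[0, 0, 0], -6.9]
    - [[0, 0, 0], -6.8]
    - [[0, 0, 0], 0]
    - [[0, 0, 0], 0]

```text
clock: 36.63
tool_pos: [0.6608, -0.0241, 0.1407]
tool_rot: [-3.142, -0.0, 0.18]
wrist_force: [-0.9, -1.1, -0.2]
finger_gap: 0.27
gripper_force: 30.0
```

Run:
```python
from h import *
p=s2w(0.0005,-.09);go(p[0],p[1],.0702,10.55)
```

```text
t 36.63 pos [ 0.6608 -0.0241  0.1407] yaw 10.31 SHIFT cm [ 0.03 -0.11  7.05] TURN -0.24 j7 -0.9 f [-0.9 -1.1 -0.2] gap 2.35
```

Emit:
carry_out:
  commands:
    - [[0, 0, 1.6], -0.2]
    - [[0, 0, 2], 0]
    - [[0, 0, 1.7], 0]
    - [[0, 0, 0.8], 0]
    - [[0, 0, 0.5], 0]
    - [[0, 0, 0.3], 0]
    - [[0, 0, 0.1], 0]
    - [[0, 0, 0], 0]
    - [[0, 0, 0], 0]
    - [[0, 0, 0], 0]

```text
clock: 37.47
tool_pos: [0.6615, -0.0231, 0.0708]
tool_rot: [3.141, -0.001, 0.188]
wrist_force: [-0.3, -0.1, -1.3]
finger_gap: 0.274
gripper_force: 30.0
```

Run:
```python
from h import *
p=s2w(0.0005,-.09);go(p[0],p[1],.0702,10.55)
```

```text
t 37.47 pos [ 0.6615 -0.0231  0.0708] yaw 10.75 SHIFT cm [-0.05 -0.02  0.06] TURN 0.2 j7 -0.84 f [-0.3 -0.1 -1.3] gap 2.38
```

Emit:
carry_out:
  commands:
    - [[0, 0, 0.05], 0]
    - [[0, 0, 0], 0]
    - [[0, 0, 0], 0]
    - [[0, 0, 0], 0]
    - [[0, 0, 0], 0]
    - [[0, 0, -0.4], 0]
    - [[0, 0, -1.5], 0]
    - [[0, 0, -2.2], 0]
    - [[0, 0, -3], 0]
    - [[0, 0, -3], 0]
    - [[0, 0, 0], 0]
    - [[0, 0, 0], 0]
  jaw: 3.8

```text
clock: 38.47
tool_pos: [0.6624, -0.0236, 0.1738]
tool_rot: [3.141, -0.005, 0.188]
wrist_force: [0.1, -0.1, -1.0]
finger_gap: 0.434
gripper_force: 0.0
```

Run:
```python
from h import *
go(.8044,.096,.17,100.46)
```

```text
t 38.47 pos [ 0.6624 -0.0236  0.1738] yaw 10.75 SHIFT cm [16.18 -9.1   0.38] TURN -89.71 j7 -0.91 f [ 0.1 -0.1 -1. ] gap 3.78
```

Emit:
carry_out:
  commands:
    - [[2.3, -1.3, 0], 0]
    - [[2.3, -1.3, 0], 0]
    - [[2.3, -1.3, 0], 0]
    - [[2.3, -1.3, 0], 0]
    - [[2.3, -1.3, 0], 0]
    - [[2.3, -1.3, 0], 0]
    - [[2.4, -1.3, 0], 0]
    - [[0, 0, 0], -6.9]
    - [[0, 0, 0], -6.9]
    - [[0, 0, 0], -6.9]
    - [[0, 0, 0], -6.9]
    - [[0, 0, 0], -6.9]
    - [[0, 0, 0], -6.9]
    - [[0, 0, 0], -6.9]
    - [[0, 0, 0], -6.9]
    - [[0, 0, 0], -6.9]
    - [[0, 0, 0], -6.9]
    - [[0, 0, 0], -6.9]
    - [[0, 0, 0], -6.9]
    - [[0, 0, 0], -6.9]
  jaw: 6

```text
clock: 40.13
tool_pos: [0.8024, 0.0966, 0.1693]
tool_rot: [-3.139, -0.0, 1.759]
wrist_force: [-0.2, 0.4, 0.0]
finger_gap: 0.691
gripper_force: 0.0
```

Emit:
carry_out:
  commands:
    - [[0, 0, 0], 0]
    - [[0, 0, 0], 0]
    - [[0, 0, 0], 0]

```text
clock: 40.38
tool_pos: [0.8029, 0.0966, 0.1699]
tool_rot: [-3.14, -0.0, 1.751]
wrist_force: [0.1, -0.4, 0.5]
finger_gap: 0.688
gripper_force: 0.0
```

Run:
```python
from h import *
go(.8044,.096,.031,100.46)
T=grab('top','t4.png');rail(T)
W=grab('wrist');print(comps(W,.03,.06,(.75,.95,-.1,.3),200))
grab('side','s4.png')
```

```text
t 40.38 pos [0.8029 0.0966 0.1699] yaw 100.3 SHIFT cm [-0.08  0.14 13.89] TURN -0.16 j7 0.26 f [ 0.1 -0.4  0.5] gap 5.99
  on rail x,y 0.3 -90.3 {'px': [312.0, 154.0], 'n': 160, 'c': (660.8, -23.3), 'z': 74.8, 'L': 67.2, 'W': 23.8, 'ang': 10.9, 'col': [116, 108, 103]}
  on rail x,y -1.6 -30.2 {'px': [294.0, 159.0], 'n': 162, 'c': (648.0, 35.4), 'z': 74.6, 'L': 67.2, 'W': 24.1, 'ang': 10.4, 'col': [117, 111, 104]}
  on rail x,y -1.9 30.5 {'px': [275.0, 162.0], 'n': 164, 'c': (636.6, 95.0), 'z': 75.1, 'L': 67.6, 'W': 24.1, 'ang': 10.7, 'col': [121, 116, 108]}
  on rail x,y -1.6 90.1 {'px': [256.0, 165.0], 'n': 164, 'c': (625.9, 153.7), 'z': 75.0, 'L': 66.9, 'W': 24.3, 'ang': 10.3, 'col': [113, 108, 102]}
[{'px': [316.0, 198.0], 'n': 995, 'c': (803.9, 94.8), 'z': 45.0, 'L': 59.3, 'W': 15.9, 'ang': -79.5, 'col': [27, 28, 30]}]
```

View pics/s4.png

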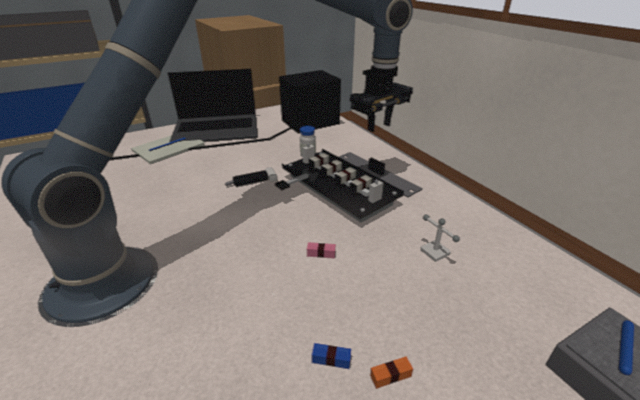

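Emit:
carry_out:
  commands:
    - [[-0.1, 0.1, 2], -0.2]
    - [[0, 0, 2.5], 0]
    - [[0, 0, 2.5], 0]
    - [[0, 0, 2.5], 0]
    - [[0, 0, 2], 0]
    - [[0, 0, 1.3], 0]
    - [[0, 0, 0.7], 0]
    - [[0, 0, 0.3], 0]
    - [[0, 0, 0], 0]
    - [[0, 0, 0], 0]
    - [[0, 0, 0], 0]

```text
clock: 41.45
tool_pos: [0.8054, 0.0958, 0.0343]
tool_rot: [3.139, 0.0, 1.757]
wrist_force: [-0.2, 0.6, 0.1]
finger_gap: 0.69
gripper_force: 0.0
```

Emit:
carry_out:
  commands:
    - [[0, 0, 0], 0]
    - [[0, 0, 0], 0]
    - [[0, 0, 0], 0]
    - [[0, 0, 0], 0]
    - [[0, 0, 0], 0]
    - [[0, 0, 0], 0]
    - [[0, 0, 0], 0]
    - [[0, 0, 0], 0]
  jaw: 0

```text
clock: 42.12
tool_pos: [0.8044, 0.0958, 0.0325]
tool_rot: [3.142, -0.0, 1.757]
wrist_force: [-0.8, -0.1, 0.5]
finger_gap: 0.18
gripper_force: 30.0
```

Run:
```python
from h import *
p=s2w(-.0005,.0015);print(p);go(p[0],p[1],.17,100.55)
```

```text
[0.64323381 0.0667831 ]
t 42.12 pos [0.8044 0.0958 0.0325] yaw 100.66 SHIFT cm [  0.13 -16.38 -13.75] TURN 0.11 j7 0.3 f [-0.8 -0.1  0.5] gap 1.57
```

Emit:
carry_out:
  commands:
    - [[0, 0, -0.8], 0]
    - [[0, 0, -1.5], 0]
    - [[0, 0, -2.2], 0]
    - [[0, 0, -2.5], 0]
    - [[0, 0, -2.5], 0]
    - [[0, 0, -2.3], 0]
    - [[0, 0, -1.5], 0]
    - [[0, 0, -0.5], 0]
    - [[0, -1, 0], 0]
    - [[0.1, -1.8, 0], 0]
    - [[0, -2, 0], 0]
    - [[0, -2, 0], 0]
    - [[0, -2, 0], 0]
    - [[0, -2, 0], 0]
    - [[0, -2, 0], 0]
    - [[0, -2, 0], 0]
    - [[0, -1.2, 0], 0]
    - [[0, -0.4, 0], 0]
    - [[0, 0, 0], 0]
    - [[0, 0, 0], 0]

```text
clock: 43.78
tool_pos: [0.6435, 0.0668, 0.1705]
tool_rot: [3.141, -0.0, 1.757]
wrist_force: [0.3, -0.1, -3.0]
finger_gap: 0.185
gripper_force: 30.0
```

Emit:
carry_out:
  commands:
    - [[0, 0, 0], 0]
    - [[0, 0, 0], 0]
    - [[0, 0, 0], 0]

```text
clock: 44.03
tool_pos: [0.6436, 0.0666, 0.1703]
tool_rot: [3.142, 0.0, 1.757]
wrist_force: [-0.6, -0.6, -3.0]
finger_gap: 0.182
gripper_force: 30.0
```

Run:
```python
from h import *
p=s2w(-.0005,.0015);go(p[0],p[1],.1225,100.55)
for n in('top','wrist'):
    T=grab(n,n+'5.png');[print(n,c) for c in comps(T,.125,.16,(.5,.8,-.15,.3),100)]
```

```text
t 44.03 pos [0.6436 0.0666 0.1703] yaw 100.67 SHIFT cm [ 0.03 -0.03  4.78] TURN 0.12 j7 0.29 f [-0.6 -0.6 -3. ] gap 1.58
top {'px': [313.0, 149.0], 'n': 973, 'c': (659.5, -28.1), 'z': 141.6, 'L': 132.6, 'W': 71.2, 'ang': -79.4, 'col': [89, 87, 87]}
wrist {'px': [314.0, 110.0], 'n': 27421, 'c': (631.1, 128.0), 'z': 143.1, 'L': 145.3, 'W': 70.5, 'ang': -79.3, 'col': [128, 128, 131]}
```

View pics/wrist5.png

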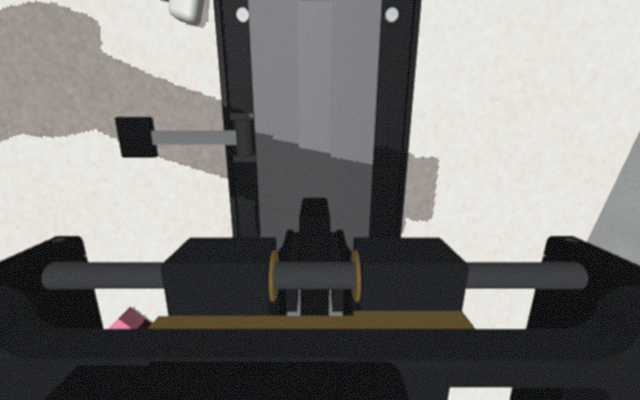

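View pics/top5.png

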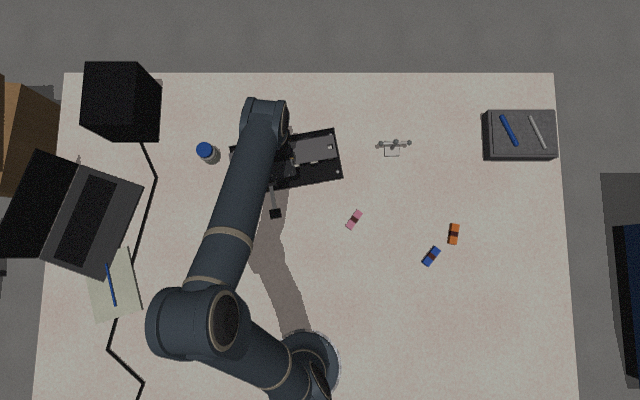

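Emit:
carry_out:
  commands:
    - [[0.07, 0.08, 0.8], 0.1]
    - [[0, 0, 1], 0]
    - [[0, 0, 0.8], 0]
    - [[0, 0, 0.5], 0]
    - [[0, 0, 0.4], 0]
    - [[0, 0, 0.3], 0]
    - [[0, 0, 0.3], 0]
    - [[0, 0, 0.2], 0]
    - [[0, 0, 0], 0]
    - [[0, 0, 0], 0]
    - [[0, 0, 0], 0]

```text
clock: 45.05
tool_pos: [0.6439, 0.0673, 0.1278]
tool_rot: [3.141, -0.0, 1.755]
wrist_force: [0.3, 0.3, -2.2]
finger_gap: 0.182
gripper_force: 30.0
```

Run:
```python
from h import *
p=s2w(.0005,.002);go(p[0],p[1],.1225,100.55)
for n in('top','wrist'):
    T=grab(n,n+'6.png');[print(n,c) for c in comps(T,.085,.13,(.5,.8,-.15,.3),100)]
```

```text
t 45.05 pos [0.6439 0.0673 0.1278] yaw 100.56 SHIFT cm [0.01 0.03 0.53] TURN 0.01 j7 0.31 f [ 0.3  0.3 -2.2] gap 1.58
top {'px': [314.0, 153.0], 'n': 928, 'c': (659.6, -27.2), 'z': 99.3, 'L': 132.6, 'W': 72.2, 'ang': -79.9, 'col': [90, 88, 88]}
wrist {'px': [314.0, 112.0], 'n': 27872, 'c': (631.6, 128.9), 'z': 100.7, 'L': 145.0, 'W': 70.5, 'ang': -79.5, 'col': [128, 128, 131]}
```

Emit:
carry_out:
  commands:
    - [[0, 0, 0.2], 0]
    - [[0, 0, 0.2], 0]
    - [[0, 0, 0.1], 0]
    - [[0, 0, 0], 0]
    - [[0, 0, 0], 0]
    - [[0, 0, 0], 0]

```text
clock: 45.65
tool_pos: [0.6436, 0.0673, 0.1224]
tool_rot: [-3.141, -0.0, 1.755]
wrist_force: [0.2, 0.1, -2.4]
finger_gap: 0.182
gripper_force: 30.0
```

Run:
```python
from h import *
p=s2w(.0005,.002);go(p[0],p[1],.1225,100.55)
```

```text
t 45.65 pos [0.6436 0.0673 0.1224] yaw 100.56 SHIFT cm [ 0.01  0.05 -0.01] TURN 0.01 j7 0.31 f [ 0.2  0.1 -2.4] gap 1.59
```

Emit:
carry_out:
  commands:
    - [[0, 0, 0.1], 0]
    - [[0, 0, 0], 0]
    - [[0, 0, 0], 0]

```text
clock: 45.9
tool_pos: [0.6437, 0.0673, 0.1223]
tool_rot: [3.142, -0.001, 1.755]
wrist_force: [-3.5, -0.3, 4.5]
finger_gap: 0.185
gripper_force: 30.0
```

Emit:
carry_out:
  commands:
    - [[0, 0, 0], 0]
    - [[0, 0, 0], 0]
    - [[0, 0, 0], 0]
    - [[0, 0, 0], 0]
    - [[0, 0, -0.5], 0]
    - [[0, 0, -1.5], 0]
    - [[0, 0, -2.5], 0]
    - [[0, 0, -3], 0]
    - [[0, 0, -3], 0]
    - [[0, 0, 0], 0]
  jaw: 5

```text
clock: 46.73
tool_pos: [0.6474, 0.0668, 0.2335]
tool_rot: [3.13, 0.0, 1.755]
wrist_force: [1.6, -1.2, 0.7]
finger_gap: 0.575
gripper_force: 0.0
```

Emit:
carry_out:
  commands:
    - [[-2.5, -2.5, 0], 0]
    - [[-2.5, -2.5, 0], 0]
    - [[-2.5, -2.5, 0], 0]
    - [[-2.5, -2.5, 0], 0]
    - [[-2.5, -2, 0], 0]
    - [[-2.5, -2, 0], 0]
    - [[-2.5, 0, 0], 0]
    - [[-2.5, 0, 0], 0]
    - [[-2.5, 0, 0], 0]
    - [[-2.5, 0, 0], 0]
    - [[-2.5, 0, 0], 0]
    - [[-2.5, 0, 0], 0]
    - [[0, 0, 0], 0]
    - [[0, 0, 0], 0]

```text
clock: 47.9
tool_pos: [0.5605, -0.255, 0.2264]
tool_rot: [-3.141, 0.001, 1.752]
wrist_force: [-0.4, -0.2, -0.2]
finger_gap: 0.573
gripper_force: 0.0
```

Run:
```python
from h import *
st()
T=grab('top','t7.png');[print(c) for c in comps(T,.083,.11,(.4,.9,-.2,.4),40)]
print(comps(T,.115,.15,(.5,.8,-.1,.25)));print(comps(T,.05,.065,(.42,.56,.0,.18),15))
[print(c) for c in comps(T,.010,.2,(.3,.9,-.35,.5),150)]
S=grab('side');S2=cv2.resize(S['color'][120:240,240:480],None,fx=3,fy=3,interpolation=3);cv2.imwrite('pics/s7.png',S2[:,:,::-1])
```

```text
{'clock': 47.9, 'tool_pos': [0.561, -0.255, 0.226], 'tool_rot': [-3.141, 0.001, 1.752], 'wrist_force': [-0.446, -0.23, -0.151], 'finger_gap': 0.573, 'gripper_force': 0.0, 'joint_pos': [-0.12, 0.433, 0.656, 1.723, -0.292, 1.086, 0.81]}
{'px': [284.0, 159.0], 'n': 2133, 'c': (642.1, 65.1), 'z': 93.8, 'L': 320.2, 'W': 73.0, 'ang': -79.6, 'col': [90, 88, 89]}
{'px': [204.0, 150.0], 'n': 213, 'c': (671.0, 316.1), 'z': 98.5, 'L': 50.0, 'W': 46.4, 'ang': 44.7, 'col': [38, 67, 122]}
[{'px': [283.0, 156.0], 'n': 129, 'c': (641.8, 64.4), 'z': 133.0, 'L': 58.8, 'W': 16.9, 'ang': -79.6, 'col': [28, 27, 28]}]
[{'px': [274.0, 206.0], 'n': 194, 'c': (510.0, 99.2), 'z': 56.4, 'L': 101.7, 'W': 35.2, 'ang': 8.7, 'col': [62, 60, 60]}]
{'px': [147.0, 107.0], 'n': 749, 'c': (808.7, 498.3), 'z': 99.7, 'L': 181.5, 'W': 3.4, 'ang': -0.0, 'col': [14, 14, 14]}
{'px': [285.0, 164.0], 'n': 5754, 'c': (599.8, 56.9), 'z': 44.7, 'L': 350.3, 'W': 262.6, 'ang': -79.4, 'col': [36, 36, 37]}
{'px': [208.0, 153.0], 'n': 383, 'c': (668.0, 314.1), 'z': 94.4, 'L': 53.9, 'W': 51.8, 'ang': 89.4, 'col': [45, 70, 112]}
{'px': [232.0, 224.0], 'n': 554, 'c': (430.7, 244.2), 'z': 23.1, 'L': 160.6, 'W': 60.7, 'ang': -10.3, 'col': [36, 36, 36]}
```

View pics/s7.png

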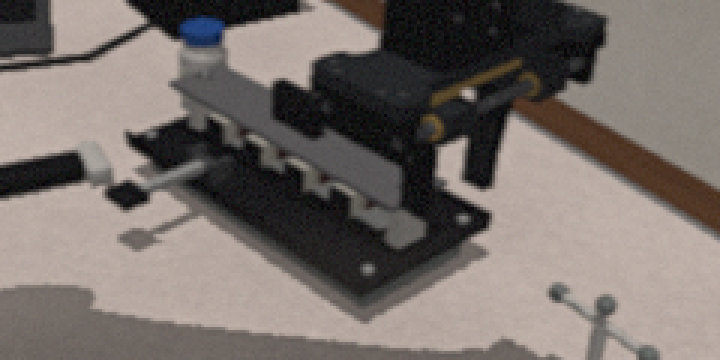

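```bash
python3 -c "
from cell import arm
print(arm.hand_in())"
```

```text
the job is handed in; nothing more can be done
None
```

The job is handed in (no verdict came back): the lever is locked down, all four bars are balanced across the rail about 60 mm apart, and the cover is back flat on both posts, about 2 mm from where it started. The probe, gel jar and marker stand were never touched.

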